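Gauge the crispbread rack's middle slot

TASK

Check how deep the middle slot of the wooden crispbread rack is: take the depth gauge off the steel egg cup, lower its sprung probe into the middle slot and press firmly (about 10 N, never more than 20 N) until the foot sits flat across the slot, hold it there for a second, and read the red pointer. If the slot is 10 mm deep or more, stand the gauge on the blue egg cup, otherwise on the white one, upright with its probe hanging inside the cup; do not push the probe in anywhere but in that slot, and leave the cups, rack, butter dish and mugs where they are.

Things in the scene. Friction and masses are not known exactly. Their poses are not given: they have to be found in the camera images.
- gauge: Depth gauge, loose, about 190 g: round aluminium foot 50 mm across and 8 mm thick, on it a grey square column 22 x 22 mm that rises to 60 mm above the foot's underside, sides along x and y (grip it by the column; any side will do). Origin: centre of the foot's underside; z up the column. The white scales and the red pointer are on the column's +x and -x faces.
- probe_tip (a point): Lower end of the gauge's steel probe, a round pin 4 mm in diameter on the gauge's z axis, 20 mm below the foot's underside when free.
- probe (a joint): How far the probe is pushed up into the gauge, in m: 0 fully out (20 mm proud of the foot), 0.020 level with the foot. A spring drives it out: 1 N at 0, 2.5 N at 15 mm, plus 0.6 N while it pushes the pointer.
- pointer (a joint): Red drag pointer, in m: the probe pushes it up the column and it stays at the furthest probe push so far (starts at 0, cannot be reset; at 0 it is 18 mm above the foot's underside, scale lines every 5 mm from there). After one flat seating, slot depth = 0.020 minus this value.
- rack: Crispbread rack, fixed: base board 130 x 130 x 10 mm, origin at the centre of its underside on the table, z up. Above it stands a birch head 110 mm long (along x) and 116 mm wide (y) with three parallel slots along x, each 8 mm wide, at y = -34, 0 and +34 mm. The flat top of the head is 60 to 76 mm above the table: it differs from rack to rack and is not measured, so find it by touch. The middle slot is 5.5 to 14.5 mm deep, also unknown.
- slot (a point): Centre of the middle slot as seen from above, x along the slot, y across it, fixed to the rack's base board at 68 mm height (so up to 8 mm off the real top of the head).
- cup_steel: Bare stainless steel egg cup, loose, 250 g, 56 mm high, rim 46 mm outside and 38 mm inside diameter, 34 mm deep inside; origin at the centre of its underside, z up. The gauge starts standing on its rim, probe inside.
- cup_blue: Blue enamel egg cup, same shape and origin as the steel one: for a slot of 10 mm or more.
- cup_white: White ceramic egg cup, same shape and origin: for a slot under 10 mm.
- butter: Bystander: white butter dish with lid, 170 x 100 x 90 mm, origin at the centre of its underside.
- mug_a: Bystander: blue enamel mug, 80 mm across, 80 mm high, handle to its +y, origin at the centre of its underside.
- mug_b: Bystander: second blue enamel mug, same.
Things that resemble listed ones, but are neither listed nor needed, are in the scene too. What is shaped like the cup_blue but orange is not meant.

How it is judged:
By the outcome, as a careful person would: the job done as asked, in the order asked, and still so for the second after the job is handed in, with the robot touching nothing.
It also fails if it takes over 56 s, if anything falls off the work surface, if the arm or the gripper's body presses on something with over 40 N, if the wrist force passes 120 N, or if a joint passes its speed limit or range.

ROBOT

A 6-joint arm with a two-finger parallel gripper is mounted at the origin on the work surface. World frame = base frame: x ahead of the robot, y to its left, z up, the work surface at z = 0. Lengths are in m, angles in degrees, forces in N, time in s.
With the tool pointing down it reaches from about 0.375 to 0.9 m from the base axis. Payload 3.1 kg.
Tool frame: the origin (TCP) lies between the finger pads; the fingertips stand 11 mm ahead of it and the grasp point (between the pads) lies 8 mm behind it; x points along the fingers, y is the direction in which the jaws open and shut, and the axes are right-handed (so a half turn about x gives the same grasp; the last joint's range is limited). The gripper opens to 87 mm and grips with 3 to 60 N. Pads are 19 mm wide; open, the fingers measure 117 mm over their backs; the gripper's body (75 mm by 190 mm) begins 51 mm behind the grasp point.
Start: joints at [61.278, 30.224, 82.088, -0, 67.689, -10.227], TCP at [0.198, 0.593, 0.234] pointing down, gripper open.
Joint ranges: [-176.69, 176.69], [-43.24, 126.21], [12.49, 139.97], [-82, 262], [0, 151.66], [-163.58, 163.58]. Speed limits (degrees/s): [159.86, 159.86, 180, 180, 180, 180].

INTERFACE

Orientations are given as a 3x3 rotation matrix whose columns are the frame's x, y, z axes.
In Python, from rig import bot gives the robot as it stands.
- The arm moves only by the shell command python3 -m inch 'ROWS' [OPENING]. ROWS is a JSON object of lists of equal length, an entry for each row: "dp": the shift along the tool's x, y, z in mm, a list of three; "yaw": the turn about the tool's x in degrees. In form: {"dp": [[tx, ty, tz], ...], "yaw": [yaw, ...]}. A call has 1 to 20 rows; each row shifts and turns the commanded pose from where the row before left it, along the tool's axes as they then stand; what a row does not reach is not made up. A row lasts 1/12 s, in which the tool goes at most 41.7 mm and 7.16 degrees, less where a joint would pass 70% of its speed; a pose out of reach is approached as far as the arm can. A call is refused whole if a number of a shift passes 41.7 or a number of a turn 7.16, either way. A call with a gripper value outside its range is refused whole. OPENING is the finger opening in mm, from 0 to 87, set as the call begins (- or left out, the last holds). The fingers move at their own pace and stop on an object; the grip force is fixed at half the most. Time passes only in rows, so rows that do not move let the fingers close. It gives the time, the measured TCP pose, the force and the opening at its end, in the units of the state.
- bot.read_state(): the state, without advancing time (a new reading comes with each control period).
- bot.capture(name): name is "scene" or "top"; returns a dict with "color" (384x512x3 uint8, red, green, blue), "intrinsics" (3x3 intrinsics, pixels), "pose" (4x4, takes a point from camera to world coordinates). Camera axes: x right, y down, z forward; pixel columns grow to the right and rows downward; lengths in m; the calibration is good to about 2 mm. A picture is of the moment at which its call begins. There is no depth.
- bot.hand_in(): hands the job in, once; it reports no verdict.
The state is a dict: "time_s": time; "joint_positions": joint angles; "qvel": joint speeds; "tau": joint torques, N m; "position": TCP position; "tcp_rot": TCP orientation; "force": force on the tool from outside, world axes, zero at the start; "moment": the same for the moment, N m; "opening": opening from 0.0 (shut) to 1.0 (fully open).
Only numpy, scipy, OpenCV 4.12 (cv2) and the standard library are available. Lean on these libraries where they do the work, as an engineer would, in place of code of your own. Each camera call takes 0.05 s, during which the arm holds its last target.

## Working session

There is one attempt and no reset: what is moved stays moved. The work goes in short steps, Python scripts to look and compute and a shell command to move; the robot and the scene stay as the last step left them, time stands still between calls to the robot, and variables do not carry over. Pictures are saved under pics/ and viewed, and the job is handed in when it is done.

```bash
ls; mkdir -p pics; cat > h.py <<'E'
import numpy as np, cv2
from rig import bot
def cap(n,fn):
    c=bot.capture(n); cv2.imwrite('pics/'+fn,c['color'][:,:,::-1]); np.savez('pics/'+fn+'.npz',**c); return c
def load(fn): return dict(np.load('pics/'+fn+'.npz'))
def ray(c,u,v,z):
    K=c['intrinsics'];T=c['pose']; d=T[:3,:3]@np.linalg.solve(K,[u,v,1.]); o=T[:3,3]
    return o+d*(z-o[2])/d[2]
def proj(c,p):
    T=c['pose'];q=T[:3,:3].T@(np.asarray(p)-T[:3,3]);q=c['intrinsics']@q;return q[:2]/q[2]
E
python3 - <<'E'
from h import *
for n in('scene','top'):
    c=cap(n,n+'0.png'); print(c['pose'].round(3),c['intrinsics'].round(1))
s=bot.read_state(); print(s)
E
```

```text
pics
[[ 0.09   0.86  -0.502  1.102]
 [ 0.996 -0.079  0.043 -0.073]
 [-0.003 -0.504 -0.864  0.871]
 [ 0.     0.     0.     1.   ]] [[454.6   0.  246. ]
 [  0.  454.6 197.4]
 [  0.    0.    1. ]]
[[-0.03  -0.975  0.22   0.371]
 [-1.     0.028 -0.012 -0.023]
 [ 0.005 -0.22  -0.976  1.166]
 [ 0.     0.     0.     1.   ]] [[452.3   0.  265.7]
 [  0.  452.3 194.3]
 [  0.    0.    1. ]]
{'time_s': 0.1, 'joint_positions': array([ 6.12774628e+01,  3.02758701e+01,  8.21499293e+01, -1.95996625e-03,
        6.76901079e+01, -1.02253210e+01]), 'qvel': array([ 0.01241066, -0.16666653, -0.11234847,  0.05095798,  0.02095751,
       -0.01185895]), 'tau': array([-8.85523896e-04, -4.40988100e+01, -1.77149016e+01,  6.34764391e-02,
        5.34510158e-02, -4.67011500e-05]), 'position': array([0.19792842, 0.59214335, 0.23264065]), 'tcp_rot': array([[-9.44417875e-04,  3.17245292e-01,  9.48343046e-01],
       [-1.78925853e-03,  9.48341415e-01, -3.17246528e-01],
       [-9.99997953e-01, -1.99644418e-03, -3.27996738e-04]]), 'force': array([-0.27365356, -0.21436236,  0.11533422]), 'moment': array([ 0.02406095, -0.02161901, -0.00895542]), 'opening': 0.999168429188835}
```

View pics/scene0.png

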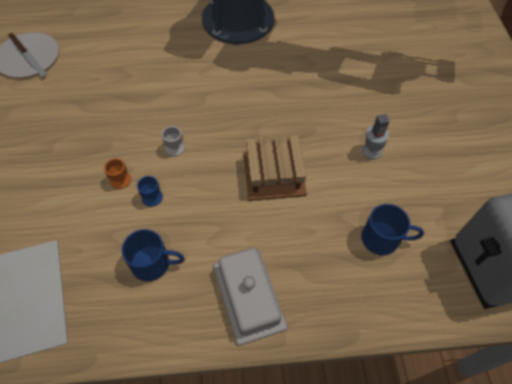

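View pics/top0.png

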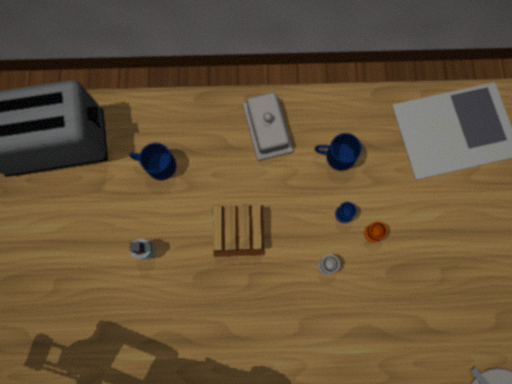

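```bash
python3 - <<'E'
from h import *
t=load('top0.png')['color'][:,:,::-1]; s=load('scene0.png')['color'][:,:,::-1]
def cr(im,u,v,w,h,k): 
    return cv2.resize(np.clip(im[v:v+h,u:u+w].astype(float)*1.4,0,255).astype('uint8'),None,fx=k,fy=k,interpolation=cv2.INTER_CUBIC)
a=np.vstack([np.hstack([cr(t,205,190,70,75,4),cr(t,115,225,60,75,4),cr(t,315,190,80,75,3.75)[:300]if 0 else cr(t,318,195,70,75,4)]),
 np.hstack([cr(s,240,130,70,75,4),cr(s,350,105,60,75,4),cr(s,130,120,70,75,4) ])])
cv2.imwrite('pics/crop0.png',a); print(a.shape)
E
```

```text
(600, 800, 3)
```

View pics/crop0.png

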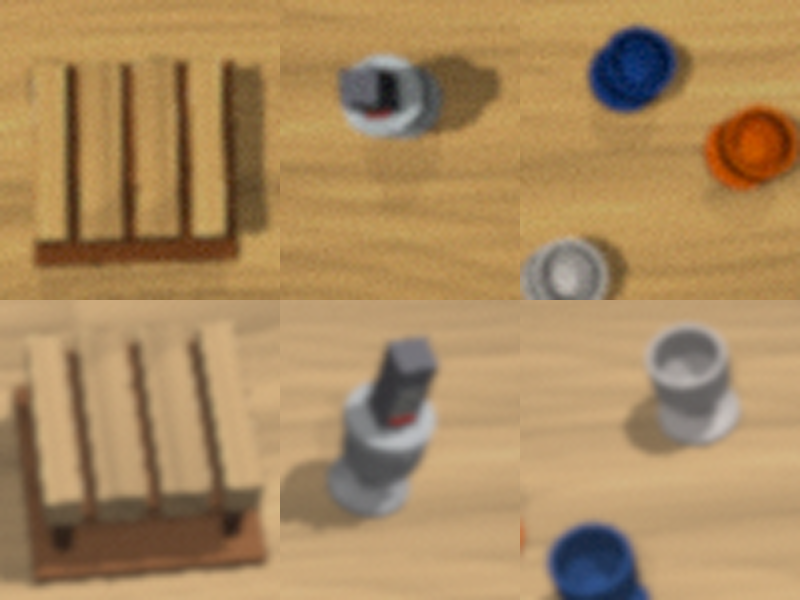

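```bash
python3 - <<'E'
from h import *
t=load('top0.png')['color'][:,:,::-1]; s=load('scene0.png')['color'][:,:,::-1]
def cr(im,u,v,w,h,k): 
    o=cv2.resize(np.clip(im[v:v+h,u:u+w].astype(float)*1.5,0,255).astype('uint8'),None,fx=k,fy=k,interpolation=cv2.INTER_CUBIC)
    for i in range(0,w,5): cv2.line(o,(i*k,0),(i*k,6 if i%10 else 14),(0,0,255),1)
    for i in range(0,h,5): cv2.line(o,(0,i*k),(6 if i%10 else 14,i*k),(0,0,255),1)
    return o
a=np.hstack([cr(t,125,235,32,30,12),cr(s,358,110,34,50,12)[:360]])
cv2.imwrite('pics/crop1.png',a)
b=np.hstack([cr(t,208,200,62,60,6),cr(s,240,135,68,68,6)[:360]])
cv2.imwrite('pics/crop2.png',b);print(a.shape,b.shape)
E
```

```text
(360, 792, 3) (360, 780, 3)
```

View pics/crop1.png

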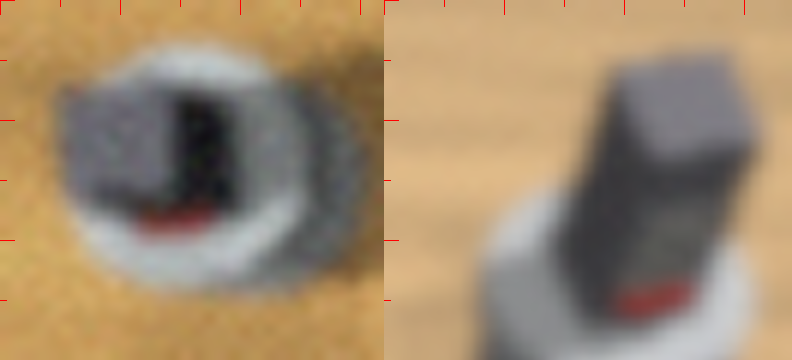

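View pics/crop2.png

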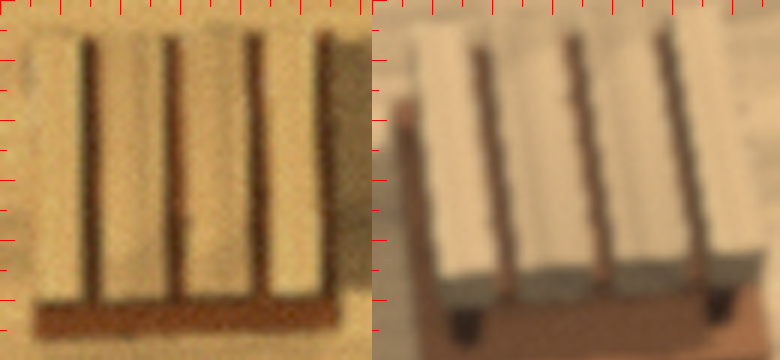

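```bash
python3 - <<'E'
from h import *
T=load('top0.png');S=load('scene0.png')
def px(x,y,k,u0,v0): return (x/k-.5+u0, y/k-.5+v0)
def band(c,p0,p1,n=9,half=5):
    g=cv2.cvtColor(c['color'],cv2.COLOR_RGB2GRAY).astype('float32'); out=[]
    for f in np.linspace(.12,.88,n):
        u=p0[0]+f*(p1[0]-p0[0]);v=p0[1]+f*(p1[1]-p0[1])
        xs=np.arange(u-half,u+half+.01,.25).astype('float32')
        r=cv2.remap(g,xs[None],np.full_like(xs[None],v),cv2.INTER_LINEAR)[0]
        w=np.clip(np.percentile(r,70)-15-r,0,None); 
        out.append((float((w*xs).sum()/w.sum()),v))
    return np.array(out)
lines={}
for i,(a,b) in enumerate([((90,38),(92,300)),((172,38),(176,300)),((255,38),(261,300))]):
    q=band(T,px(*a,6,208,200),px(*b,6,208,200)); P=np.array([ray(T,*x,.068) for x in q]); f=np.polyfit(P[:,0],P[:,1],1)
    print('top',i,f.round(4), (np.polyval(f,P[:,0])-P[:,1]).std().round(4), P[:,1].mean().round(4),P[:,0].mean().round(4))
for i,(a,b) in enumerate([((108,50),(135,295)),((202,38),(232,295)),((293,38),(328,290))]):
    q=band(S,px(*a,6,240,135),px(*b,6,240,135)); 
    for z in (.06,.068,.076):
        P=np.array([ray(S,*x,z) for x in q]); f=np.polyfit(P[:,0],P[:,1],1)
        print('scene',i,z,f.round(4), (np.polyval(f,P[:,0])-P[:,1]).std().round(4), P[:,1].mean().round(4),P[:,0].mean().round(4))
print('front/back top', ray(T,*px(176,299,6,208,200),.068),ray(T,*px(172,36,6,208,200),.068))
print('front/back scene', ray(S,*px(232,268,6,240,135),.068),ray(S,*px(202,16,6,240,135),.068))
print('base front bottom corner top', ray(T,*px(35,338,6,208,200),.005),ray(T,*px(340,328,6,208,200),.005))
print('gauge top view', ray(T,*px(118,147,12,125,235),.116),[ray(T,*px(*p,12,125,235),.116).round(4) for p in((62,92),(172,95),(68,205),(172,200))])
print('gauge scene', ray(S,*px(304,107,12,358,110),.116),[ray(S,*px(*p,12,358,110),.116).round(4) for p in((231,65),(344,53),(374,145),(266,165))])
E
```

```text
top 0 [-0.0028  0.0733] 0.0001 0.0718 0.5381
top 1 [-0.0024  0.0394] 0.0001 0.0381 0.5371
top 2 [0.0024 0.0027] 0.0003 0.0041 0.5361
scene 0 0.06 [0.003  0.0041] 0.0003 0.0057 0.5488
scene 0 0.068 [0.003  0.0033] 0.0002 0.005 0.5542
scene 0 0.076 [0.003  0.0025] 0.0002 0.0042 0.5597
scene 1 0.06 [0.0048 0.0376] 0.0003 0.0403 0.5493
scene 1 0.068 [0.0048 0.0365] 0.0003 0.0391 0.5547
scene 1 0.076 [0.0048 0.0353] 0.0003 0.038 0.5602
scene 2 0.06 [-0.0004  0.0742] 0.0002 0.0741 0.5513
scene 2 0.068 [-0.0004  0.0728] 0.0002 0.0726 0.5567
scene 2 0.076 [-0.0004  0.0714] 0.0002 0.0712 0.5622
front/back top [0.48405183 0.03806537 0.068     ] [0.59225513 0.03799259 0.068     ]
front/back scene [0.59811217 0.03804298 0.068     ] [0.48765671 0.04080966 0.068     ]
base front bottom corner top [0.47573697 0.10171671 0.005     ] [ 0.47614696 -0.0280145   0.005     ]
gauge top view [0.492067   0.27240514 0.116     ] [array([0.503 , 0.2836, 0.116 ]), array([0.5018, 0.2623, 0.116 ]), array([0.4812, 0.2816, 0.116 ]), array([0.4816, 0.2617, 0.116 ])]
gauge scene [0.49603208 0.27322849 0.116     ] [array([0.4853, 0.2626, 0.116 ]), array([0.4845, 0.2834, 0.116 ]), array([0.5057, 0.2835, 0.116 ]), array([0.5084, 0.2634, 0.116 ])]
```

```bash
python3 -m inch '{"dp":[[0,0,0],[0,0,0],[0,0,0],[0,-29,27],[0,-29,27],[0,-29,27],[0,-29,27],[0,-29,27],[0,-29,27],[0,-29,27],[0,-29,27],[0,-29,27],[0,-29,27],[0,-29,26],[0,0,0],[0,0,0]],"yaw":[-7,-7,-4.5,0,0,0,0,0,0,0,0,0,0,0,0,0]}' 87
```

```text
time_s: 1.43
position: [0.4955, 0.2719, 0.2331]
tcp_rot: [[-0.001, 0.004, 1.0], [-0.0, 1.0, -0.004], [-1.0, -0.0, -0.001]]
force: [-0.9, -0.2, 0.2]
opening: 1.001
```

```bash
python3 - <<'E'
from h import *
a=cap('scene','s1.png')
def cr(im,u,v,w,h,k): return cv2.resize(np.clip(im[v:v+h,u:u+w,::-1].astype(float)*1.4,0,255).astype('uint8'),None,fx=k,fy=k,interpolation=cv2.INTER_CUBIC)
cv2.imwrite('pics/s1c.png',cr(a['color'],300,40,200,150,4))
s=bot.read_state();print(s['position'],s['force'])
E
```

```text
[0.49409985 0.27306106 0.23301845] [-0.76014244  0.25070032  0.03188164]
```

View pics/s1c.png

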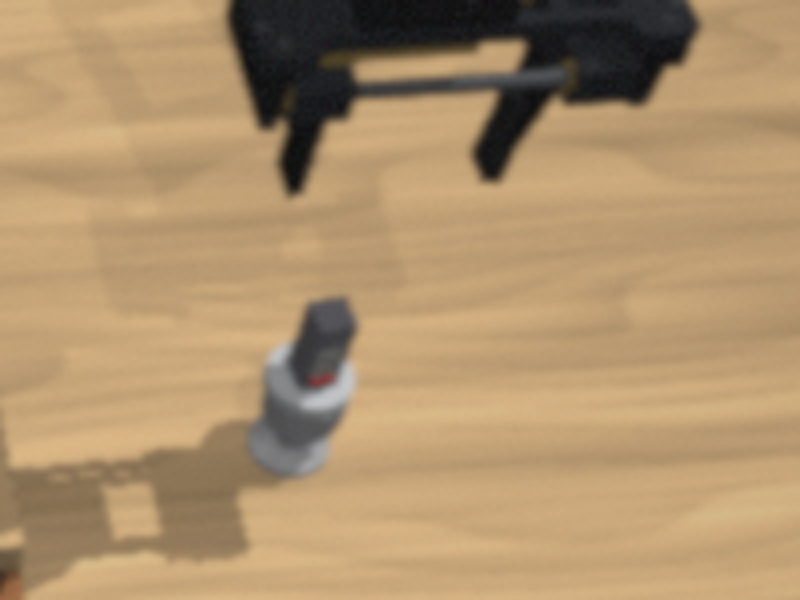

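```bash
python3 - <<'E'
from h import *
a=load('s1.png')
for p in ((372.2,87),(422,84.2)): print(ray(a,*p,.222))
print(proj(a,[.494,.273+.0435,.222]),proj(a,[.494,.273-.0435,.222]))
E
python3 -m inch '{"dp":[[35,0,0],[35,0,0],[35,0,0],[25,0,0],[14,0,0],[3,0,0],[0,0,0],[0,0,0]],"yaw":[0,0,0,0,0,0,0,0]}'
```

```text
[0.50293392 0.2230327  0.222     ]
[0.50464137 0.32026299 0.222     ]
[418.54392897  80.30075926] [374.43506555  83.35737407]
time_s: 2.15
position: [0.494, 0.2748, 0.0872]
tcp_rot: [[0.001, -0.002, 1.0], [0.0, 1.0, 0.002], [-1.0, 0.0, 0.001]]
force: [0.5, 0.4, 0.0]
opening: 0.998
```

```bash
python3 -m inch '{"dp":[[0,0,0],[0,0,0],[0,0,0],[0,0,0],[0,0,0],[0,0,0],[0,0,0],[0,0,0],[0,0,0],[0,0,0]],"yaw":[0,0,0,0,0,0,0,0,0,0]}' 0
python3 - <<'E'
from h import *
a=cap('scene','s2.png')
def cr(im,u,v,w,h,k): return cv2.resize(np.clip(im[v:v+h,u:u+w,::-1].astype(float)*1.4,0,255).astype('uint8'),None,fx=k,fy=k,interpolation=cv2.INTER_CUBIC)
cv2.imwrite('pics/s2c.png',cr(a['color'],330,80,100,90,6))
s=bot.read_state();print(s['position'],s['force'],s['opening']*87)
E
```

```text
time_s: 2.98
position: [0.4943, 0.2737, 0.0865]
tcp_rot: [[-0.0, 0.0, 1.0], [-0.0, 1.0, -0.0], [-1.0, -0.0, -0.0]]
force: [-0.3, 0.4, -0.1]
opening: 0.321
[0.49424115 0.27372772 0.086484  ] [0.33597265 1.3472535  0.57356161] 24.395446593400802
```

View pics/s2c.png

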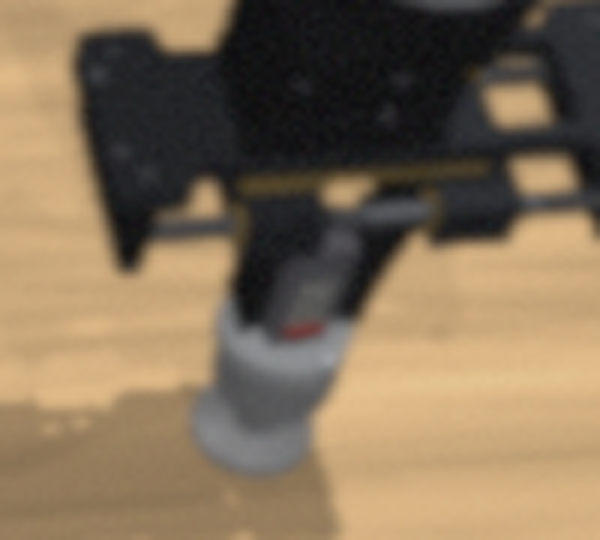

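```bash
python3 -m inch '{"dp":[[0,0,0],[0,0,0],[0,0,0],[-3,0,0],[-8,0,0],[-15,0,0],[-15,0,0],[-15,0,0],[-10,0,0],[0,0,0],[0,0,0]],"yaw":[0,0,0,0,0,0,0,0,0,0,0]}'
python3 - <<'E'
from h import *
a=cap('scene','s3.png');b=cap('top','t3.png')
def cr(im,u,v,w,h,k): return cv2.resize(np.clip(im[v:v+h,u:u+w,::-1].astype(float)*1.4,0,255).astype('uint8'),None,fx=k,fy=k,interpolation=cv2.INTER_CUBIC)
cv2.imwrite('pics/s3c.png',np.hstack([cr(a['color'],330,70,100,100,4),cr(b['color'],100,200,100,100,4)]))
s=bot.read_state();print(s['position'],s['force'],s['opening']*87)
E
```

```text
time_s: 3.95
position: [0.4945, 0.2738, 0.1532]
tcp_rot: [[0.001, -0.0, 1.0], [0.0, 1.0, 0.0], [-1.0, 0.0, 0.001]]
force: [0.0, -0.5, -1.6]
opening: 0.253
[0.49357864 0.2734882  0.15193306] [ 0.17685209 -0.28013474 -1.27886891] 22.1654876635078
```

View pics/s3c.png

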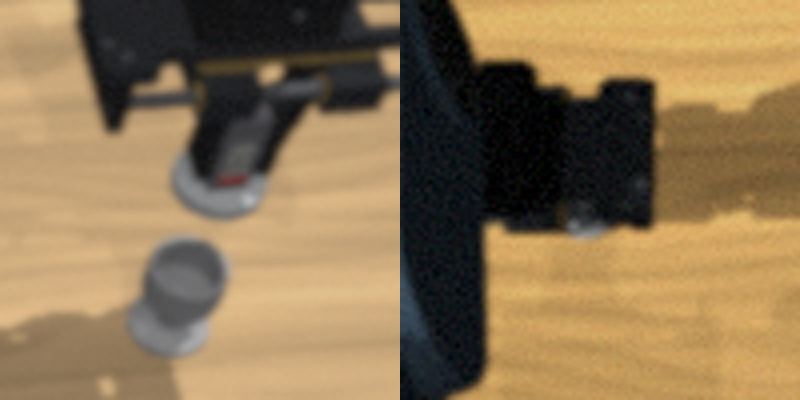

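```bash
python3 -m inch '{"dp":[[0,-15,3],[0,-30,6],[0,-35,7],[0,-35,7],[0,-35,7],[0,-35,7],[0,-30,6],[0,-15,3],[0,-4.5,0.5],[0,0,0],[0,0,0],[0,0,0]],"yaw":[0,0,0,0,0,0,0,0,0,0,0,0]}'
python3 - <<'E'
from h import *
a=cap('scene','s4.png');b=cap('top','t4.png')
def cr(im,u,v,w,h,k): return cv2.resize(np.clip(im[v:v+h,u:u+w,::-1].astype(float)*1.4,0,255).astype('uint8'),None,fx=k,fy=k,interpolation=cv2.INTER_CUBIC)
cv2.imwrite('pics/s4c.png',np.hstack([cr(a['color'],235,80,80,120,5),cr(b['color'],195,170,80,120,5)]))
for i in range(3):
    s=bot.read_state();print(s['position'],s['force'],s['opening']*87)
E
```

```text
time_s: 5.05
position: [0.5399, 0.0406, 0.1521]
tcp_rot: [[-0.002, -0.001, 1.0], [0.001, 1.0, 0.001], [-1.0, 0.001, -0.002]]
force: [0.1, -0.3, -1.7]
opening: 0.255
[0.54017333 0.04069905 0.15236913] [-0.19011452 -0.6519387  -2.75973424] 22.37480159345757
[0.54017333 0.04069905 0.15236913] [-0.19011452 -0.6519387  -2.75973424] 22.37480159345757
[0.54017333 0.04069905 0.15236913] [-0.19011452 -0.6519387  -2.75973424] 22.37480159345757
```

View pics/s4c.png

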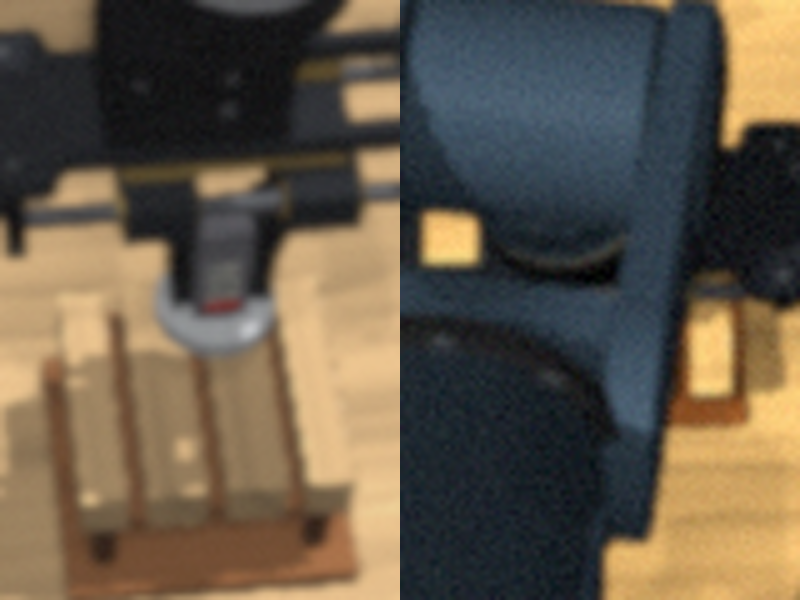

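```bash
python3 - <<'E'
from h import *
a=load('s4.png'); im=a['color'][:,:,::-1].copy()
k=8; u0,v0,w,h=255,120,50,50
g=cv2.resize(im[v0:v0+h,u0:u0+w],None,fx=k,fy=k,interpolation=cv2.INTER_CUBIC)
hsv=cv2.cvtColor(g,cv2.COLOR_BGR2HSV)
m=((hsv[:,:,1]<60)&(hsv[:,:,2]>75)).astype('uint8')*255
m=cv2.morphologyEx(m,cv2.MORPH_OPEN,np.ones((5,5)))
o=np.hstack([np.clip(g*1.4,0,255).astype('uint8'),cv2.cvtColor(m,cv2.COLOR_GRAY2BGR)])
cv2.imwrite('pics/foot.png',o)
for v in range(100,260,12):
    x=np.where(m[v]>0)[0]
    if len(x): print(v,x.min(),x.max(), (x.min()+x.max())/2)
E
```

```text
124 96 108 102.0
136 91 107 99.0
148 88 108 98.0
160 86 279 182.5
172 86 280 183.0
184 88 280 184.0
196 94 278 186.0
208 102 273 187.5
220 112 264 188.0
232 128 249 188.5
244 147 227 187.0
```

View pics/foot.png

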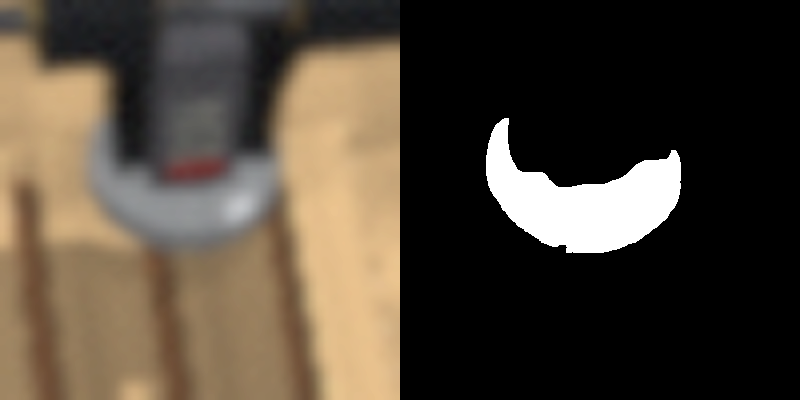

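```bash
python3 - <<'E'
from h import *
a=load('s4.png')
for z in(.1225,.1265,.1305):print(z,ray(a,277.4,140.25,z))
# same method sanity: bounds of projected disc at estimated centre
for y in(.0385,.0395,.0405):
    P=np.array([proj(a,[.5405+.025*np.cos(t),y+.025*np.sin(t),z]) for t in np.linspace(0,6.28,90) for z in(.1225,.1305)])
    print(y,P[:,0].min(),P[:,0].max(),P[:,1].max())
print('meas',255+86/8-.5,255+280/8-.5,120+251/8-.5)
# slot in this image
def px(x,y,k,u0,v0): return (x/k-.5+u0, y/k-.5+v0)
for z in (.06,.068,.076): print(z,[ray(a,*px(*p,8,255,120),z).round(4) for p in((160,265),(180,385),(24,185),(48,385),(285,215),(308,385))])
E
```

```text
0.1225 [0.53809002 0.04082621 0.1225    ]
0.1265 [0.54110688 0.04022022 0.1265    ]
0.1305 [0.54412373 0.03961424 0.1305    ]
0.0385 264.23710772467473 288.92153105945783 151.16641198587587
0.0395 264.7212686159317 289.4089341812361 151.12959498926944
0.0405 265.20538527121795 289.8962923679542 151.0927814044075
meas 265.25 289.5 150.875
0.06 [array([0.524 , 0.0398, 0.06  ]), array([0.5637, 0.0403, 0.06  ]), array([0.4934, 0.0055, 0.06  ]), array([0.5605, 0.0051, 0.06  ]), array([0.5103, 0.0762, 0.06  ]), array([0.5669, 0.0745, 0.06  ])]
0.068 [array([0.5297, 0.0387, 0.068 ]), array([0.569 , 0.0392, 0.068 ]), array([0.4994, 0.0047, 0.068 ]), array([0.5658, 0.0043, 0.068 ]), array([0.5161, 0.0747, 0.068 ]), array([0.5721, 0.073 , 0.068 ])]
0.076 [array([0.5354, 0.0376, 0.076 ]), array([0.5743, 0.0381, 0.076 ]), array([0.5055, 0.004 , 0.076 ]), array([0.5712, 0.0035, 0.076 ]), array([0.522 , 0.0732, 0.076 ]), array([0.5774, 0.0716, 0.076 ])]
```

```bash
cat > avg.py <<'E'
from h import *
import sys
n=int(sys.argv[1]) if len(sys.argv)>1 else 6
F=[];P=[]
for i in range(n):
    bot.capture('scene'); s=bot.read_state(); F.append(s['force']);P.append(s['position'])
print('t',s['time_s'],'F',np.mean(F,0).round(2),'sd',np.std(F,0).round(2),'P',np.mean(P,0).round(4),'sd',np.std(P,0).round(4))
E
python3 -m inch '{"dp":[[4,-0.5,0],[8,0,0],[6,0,0],[2,0,0],[0,0,0],[0,0,0],[0,0,0]],"yaw":[0,0,0,0,0,0,0]}'; python3 avg.py 8
```

```text
time_s: 5.73
position: [0.5409, 0.0387, 0.1326]
tcp_rot: [[0.0, -0.0, 1.0], [-0.0, 1.0, 0.0], [-1.0, -0.0, 0.0]]
force: [0.7, 0.4, -2.4]
opening: 0.255
t 6.1333 F [-0.42 -0.07 -1.59] sd [0.62 0.29 0.47] P [0.5409 0.0387 0.1328] sd [0.0001 0.     0.    ]
```

```bash
python3 -m inch '{"dp":[[3,0,0],[3,0,0],[2,0,0],[1,0,0],[0,0,0],[0,0,0]],"yaw":[0,0,0,0,0,0]}'; python3 avg.py 4; python3 -m inch '{"dp":[[1,0,0],[1,0,0],[1,0,0],[0,0,0],[0,0,0]],"yaw":[0,0,0,0,0]}'; python3 avg.py 4;  python3 -m inch '{"dp":[[1,0,0],[1,0,0],[1,0,0],[0,0,0],[0,0,0]],"yaw":[0,0,0,0,0]}'; python3 avg.py 4
```

```text
time_s: 6.63
position: [0.5407, 0.0387, 0.1234]
tcp_rot: [[-0.0, -0.0, 1.0], [0.0, 1.0, 0.0], [-1.0, 0.0, -0.0]]
force: [0.8, -0.8, -2.5]
opening: 0.26
t 6.8333 F [ 0.04 -0.3  -1.54] sd [0.82 0.42 0.21] P [0.5408 0.0387 0.1236] sd [0.     0.     0.0001]
time_s: 7.25
position: [0.5407, 0.0388, 0.1204]
tcp_rot: [[-0.0, -0.0, 1.0], [0.0, 1.0, 0.0], [-1.0, 0.0, -0.0]]
force: [-0.1, 0.8, -1.6]
opening: 0.255
t 7.45 F [ 0.39  0.12 -1.68] sd [0.51 0.2  0.3 ] P [0.5408 0.0387 0.1205] sd [0. 0. 0.]
time_s: 7.87
position: [0.5407, 0.0387, 0.1174]
tcp_rot: [[-0.0, -0.0, 1.0], [0.0, 1.0, 0.0], [-1.0, 0.0, -0.0]]
force: [-0.4, -0.1, -1.9]
opening: 0.254
t 8.0667 F [ 0.12 -0.69 -1.85] sd [0.22 0.52 0.17] P [0.5408 0.0387 0.1175] sd [0. 0. 0.]
```

```bash
python3 -m inch '{"dp":[[1,0,0],[1,0,0],[0,0,0],[0,0,0]],"yaw":[0,0,0,0]}'; python3 avg.py 4; python3 - <<'E'
from h import *
a=cap('scene','s5.png')
def cr(im,u,v,w,h,k): return cv2.resize(np.clip(im[v:v+h,u:u+w,::-1].astype(float)*1.4,0,255).astype('uint8'),None,fx=k,fy=k,interpolation=cv2.INTER_CUBIC)
cv2.imwrite('pics/s5c.png',cr(a['color'],235,110,80,80,7))
E
```

```text
time_s: 8.4
position: [0.5407, 0.0387, 0.1155]
tcp_rot: [[-0.0, -0.0, 1.0], [0.0, 1.0, 0.0], [-1.0, 0.0, -0.0]]
force: [0.2, -0.6, -2.1]
opening: 0.254
t 8.6 F [-0.28  0.02 -1.71] sd [0.58 0.34 0.27] P [0.5408 0.0387 0.1155] sd [0. 0. 0.]
```

View pics/s5c.png

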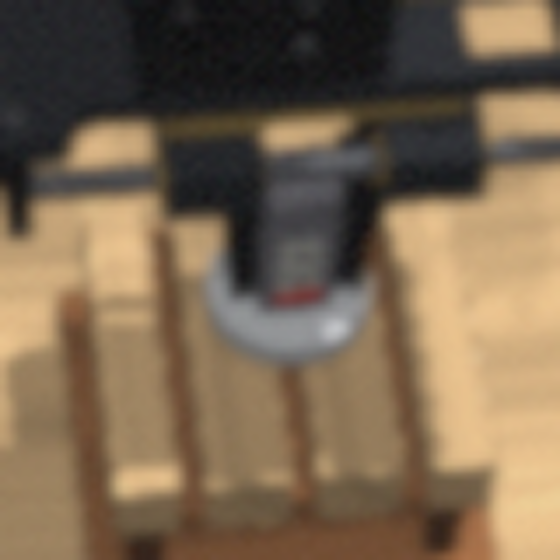

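```bash
python3 -m inch '{"dp":[[1,0,0],[1,0,0],[0,0,0],[0,0,0]],"yaw":[0,0,0,0]}'; python3 avg.py 5; python3 -m inch '{"dp":[[1,0,0],[1,0,0],[0,0,0],[0,0,0]],"yaw":[0,0,0,0]}'; python3 avg.py 5
```

```text
time_s: 8.98
position: [0.5407, 0.0388, 0.1134]
tcp_rot: [[-0.0, -0.0, 1.0], [0.0, 1.0, 0.0], [-1.0, 0.0, -0.0]]
force: [-0.0, 0.2, -2.6]
opening: 0.256
t 9.2333 F [ 0.21 -0.02 -1.73] sd [0.35 0.63 0.33] P [0.5408 0.0387 0.1135] sd [0. 0. 0.]
time_s: 9.57
position: [0.5407, 0.0388, 0.1114]
tcp_rot: [[-0.0, -0.0, 1.0], [0.0, 1.0, 0.0], [-1.0, 0.0, -0.0]]
force: [0.8, 0.6, -1.7]
opening: 0.255
t 9.8167 F [-0.03  0.04 -1.76] sd [0.3  0.46 0.38] P [0.5408 0.0387 0.1115] sd [0. 0. 0.]
```

```bash
python3 -m inch '{"dp":[[1,0,0],[0.5,0,0],[0,0,0],[0,0,0]],"yaw":[0,0,0,0]}'; python3 avg.py 5; python3 -m inch '{"dp":[[1,0,0],[0.5,0,0],[0,0,0],[0,0,0]],"yaw":[0,0,0,0]}'; python3 avg.py 5
```

```text
time_s: 10.15
position: [0.5407, 0.0388, 0.11]
tcp_rot: [[-0.0, -0.0, 1.0], [0.0, 1.0, 0.0], [-1.0, 0.0, -0.0]]
force: [-0.2, 0.1, -1.6]
opening: 0.252
t 10.4 F [-0.26  0.27 -1.82] sd [0.37 0.29 0.34] P [0.5408 0.0387 0.11  ] sd [0. 0. 0.]
time_s: 10.73
position: [0.5407, 0.0387, 0.1085]
tcp_rot: [[-0.0, -0.0, 1.0], [0.0, 1.0, 0.0], [-1.0, 0.0, -0.0]]
force: [0.9, 0.1, -1.4]
opening: 0.253
t 10.9833 F [ 0.2   0.28 -1.7 ] sd [0.3 0.5 0.2] P [0.5408 0.0387 0.1086] sd [0. 0. 0.]
```

```bash
for i in 1 2; do python3 -m inch '{"dp":[[0.7,0,0],[0.3,0,0],[0,0,0]],"yaw":[0,0,0]}'|grep -E "zz"; python3 avg.py 5; done;  python3 -m inch '{"dp":[[0.7,0,0],[0.3,0,0],[0,0,0]],"yaw":[0,0,0]}'|grep -E "zz"; python3 avg.py 5
```

```text
t 11.4833 F [ 0.12 -0.2  -1.82] sd [0.36 0.11 0.35] P [0.5408 0.0387 0.1075] sd [0. 0. 0.]
t 11.9833 F [ 0.02 -0.1  -0.31] sd [0.42 0.35 0.25] P [0.5409 0.0387 0.1067] sd [0. 0. 0.]
t 12.4833 F [ 0.35 -0.07  0.  ] sd [0.49 0.62 0.58] P [0.5409 0.0387 0.1056] sd [0. 0. 0.]
```

```bash
python3 -m inch '{"dp":[[1,0,0],[1,0,0],[0.7,0,0],[0,0,0],[0,0,0]],"yaw":[0,0,0,0,0]}'; python3 avg.py 4; python3 -m inch '{"dp":[[0.5,0,0],[0.5,0,0],[0,0,0]],"yaw":[0,0,0]}'; python3 avg.py 4; python3 -m inch '{"dp":[[0.5,0,0],[0.5,0,0],[0,0,0]],"yaw":[0,0,0]}'; python3 avg.py 4
```

```text
time_s: 12.9
position: [0.5409, 0.0387, 0.1028]
tcp_rot: [[0.0, -0.0, 1.0], [-0.0, 1.0, 0.0], [-1.0, -0.0, 0.0]]
force: [0.0, -0.3, -0.1]
opening: 0.257
t 13.1 F [ 0.42 -0.2  -0.29] sd [0.39 0.46 0.32] P [0.5408 0.0387 0.1028] sd [0. 0. 0.]
time_s: 13.35
position: [0.5408, 0.0388, 0.1018]
tcp_rot: [[0.0, -0.0, 1.0], [-0.0, 1.0, 0.0], [-1.0, -0.0, 0.0]]
force: [-0.3, 0.0, -0.2]
opening: 0.257
t 13.55 F [0.64 0.32 0.33] sd [0.29 0.43 0.38] P [0.5408 0.0387 0.1019] sd [0. 0. 0.]
time_s: 13.8
position: [0.5408, 0.0387, 0.1008]
tcp_rot: [[0.0, -0.0, 1.0], [-0.0, 1.0, 0.0], [-1.0, -0.0, 0.0]]
force: [0.3, 0.0, -0.2]
opening: 0.252
t 14.0 F [1.07 0.4  0.37] sd [0.38 0.16 0.47] P [0.5408 0.0387 0.1008] sd [0. 0. 0.]
```

```bash
for q in 1; do :; done; python3 -m inch '{"dp":[[0.5,0,0],[0,0,0]],"yaw":[0,0]}'|grep force; python3 avg.py 3; python3 -m inch '{"dp":[[0.5,0,0],[0,0,0]],"yaw":[0,0]}'|grep force; python3 avg.py 3; python3 -m inch '{"dp":[[0.5,0,0],[0,0,0]],"yaw":[0,0]}'|grep force; python3 avg.py 3
```

```text
force: [-0.1, -0.7, -0.2]
t 14.3167 F [ 0.39 -0.01  0.27] sd [0.42 0.18 0.22] P [0.5408 0.0387 0.1003] sd [0. 0. 0.]
force: [1.2, -0.3, 0.7]
t 14.6333 F [ 0.35 -0.19  0.07] sd [0.36 0.19 0.67] P [0.5408 0.0387 0.0998] sd [0. 0. 0.]
force: [1.2, 0.1, -0.6]
t 14.95 F [0.83 0.42 1.16] sd [0.37 0.12 0.47] P [0.5408 0.0387 0.0994] sd [0. 0. 0.]
```

```bash
python3 -m inch '{"dp":[[0.5,0,0],[0,0,0]],"yaw":[0,0]}'|grep force; python3 avg.py 3
```

```text
force: [-1.1, 0.9, 3.8]
t 15.2667 F [-0.81 -0.37  5.56] sd [0.25 0.2  0.19] P [0.5408 0.0387 0.0993] sd [0. 0. 0.]
```

```bash
python3 -m inch '{"dp":[[0.2,0,0],[0.15,0,0],[0,0,0]],"yaw":[0,0,0]}'|grep force; python3 avg.py 3
```

```text
force: [-0.9, -0.7, 7.8]
t 15.6667 F [-0.88 -0.06  7.77] sd [0.12 0.3  0.37] P [0.5408 0.0387 0.0993] sd [0. 0. 0.]
```

```bash
python3 -m inch '{"dp":[[0.25,0,0],[0,0,0],[0,0,0],[0,0,0],[0,0,0],[0,0,0],[0,0,0],[0,0,0],[0,0,0],[0,0,0],[0,0,0],[0,0,0],[0,0,0],[0,0,0],[0,0,0],[0,0,0]],"yaw":[0,0,0,0,0,0,0,0,0,0,0,0,0,0,0,0]}'; python3 avg.py 6; python3 - <<'E'
from h import *
a=cap('scene','s6.png')
s=bot.read_state();print(s['moment'],s['tcp_rot'].round(4).tolist())
cr=lambda im,u,v,w,h,k: cv2.resize(np.clip(im[v:v+h,u:u+w,::-1].astype(float)*1.4,0,255).astype('uint8'),None,fx=k,fy=k,interpolation=cv2.INTER_CUBIC)
cv2.imwrite('pics/s6c.png',cr(a['color'],250,115,60,60,10))
E
```

```text
time_s: 17.0
position: [0.5408, 0.0388, 0.0993]
tcp_rot: [[0.001, -0.0, 1.0], [-0.0, 1.0, 0.0], [-1.0, -0.0, 0.001]]
force: [-1.6, -0.0, 8.9]
opening: 0.255
t 17.3 F [-1.24  0.45  9.2 ] sd [0.45 0.62 0.48] P [0.5408 0.0387 0.0993] sd [0. 0. 0.]
[ 0.0266319   0.26345609 -0.01655236] [[0.0005, -0.0003, 1.0], [-0.0002, 1.0, 0.0003], [-1.0, -0.0002, 0.0005]]
```

View pics/s6c.png

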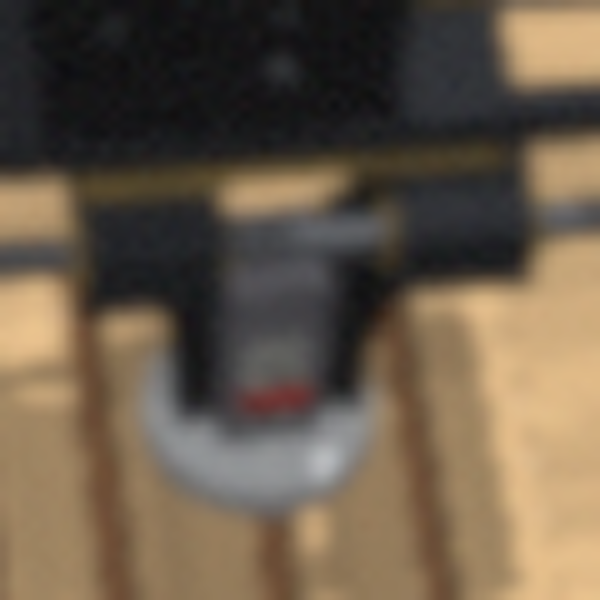

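```bash
cat > avgm.py <<'E'
from h import *
F=[];M=[]
for i in range(6):
    bot.capture('scene'); s=bot.read_state(); F.append(s['force']);M.append(s['moment'])
print('t',s['time_s'],'F',np.mean(F,0).round(2),'M',np.mean(M,0).round(3),'sd',np.std(M,0).round(3),s['position'].round(4))
E
python3 avgm.py; python3 -m inch '{"dp":[[0,0,-0.2],[0,0,0]],"yaw":[0,0]}'|grep force;python3 avgm.py; python3 -m inch '{"dp":[[0.2,0,0],[0,0,0]],"yaw":[0,0]}'|grep force;python3 avgm.py
```

```text
t 17.65 F [-1.37  0.28  9.55] M [0.047 0.257 0.008] sd [0.017 0.038 0.018] [0.5408 0.0387 0.0993]
force: [-0.4, 0.6, 8.9]
t 18.1167 F [-1.47  0.38  9.01] M [0.037 0.201 0.013] sd [0.028 0.024 0.03 ] [0.5408 0.0387 0.0993]
force: [-1.0, 0.6, 10.3]
t 18.5833 F [-1.64  0.39 10.47] M [ 0.036  0.273 -0.006] sd [0.015 0.051 0.025] [0.5408 0.0387 0.0993]
```

```bash
python3 -m inch '{"dp":[[-1,0,0],[-3,0,0],[-8,0,0],[-15,0,0],[-30,0,0],[-38,0,0],[-38,0,0],[-38,0,0],[-38,0,0],[-38,0,0],[-38,0,0],[-30,0,0],[-15,0,0],[-5,0,0],[0,0,0],[0,0,0]],"yaw":[0,0,0,0,0,0,0,0,0,0,0,0,0,0,0,0]}'; python3 - <<'E'
from h import *
a=cap('scene','s7.png')
s=bot.read_state();p=s['position'];print(p,s['force'],s['moment'],proj(a,p))
u,v=proj(a,p); u=int(u)-30;v=int(v)-20
cr=lambda im,u,v,w,h,k: cv2.resize(np.clip(im[v:v+h,u:u+w,::-1].astype(float)*1.4,0,255).astype('uint8'),None,fx=k,fy=k,interpolation=cv2.INTER_CUBIC)
print(u,v)
cv2.imwrite('pics/s7c.png',cr(a['color'],u,v,70,60,10))
E
```

```text
time_s: 19.92
position: [0.5395, 0.0389, 0.4314]
tcp_rot: [[-0.004, -0.0, 1.0], [0.0, 1.0, 0.0], [-1.0, 0.0, -0.004]]
force: [0.0, 0.6, -1.7]
opening: 0.257
[0.5393293  0.03886266 0.43079944] [-0.02216528  0.00324672 -1.5252069 ] [ 0.04799446 -0.03712542 -0.01071002] [288.08908185  12.4007568 ]
258 -8Traceback (most recent call last):
  File "<stdin>", line 7, in <module>
  File "<stdin>", line 5, in <lambda>
cv2.error: OpenCV(4.12.0) /io/opencv/modules/imgproc/src/resize.cpp:4208: error: (-215:Assertion failed) !ssize.empty() in function 'resize'
```

```bash
python3 - <<'E'
from h import *
a=load('s7.png')
cv2.imwrite('pics/s7c.png',cv2.resize(np.clip(a['color'][0:50,255:325,::-1].astype(float)*1.4,0,255).astype('uint8'),None,fx=11,fy=11,interpolation=cv2.INTER_CUBIC))
E
```

```text
(no output)
```

View pics/s7c.png

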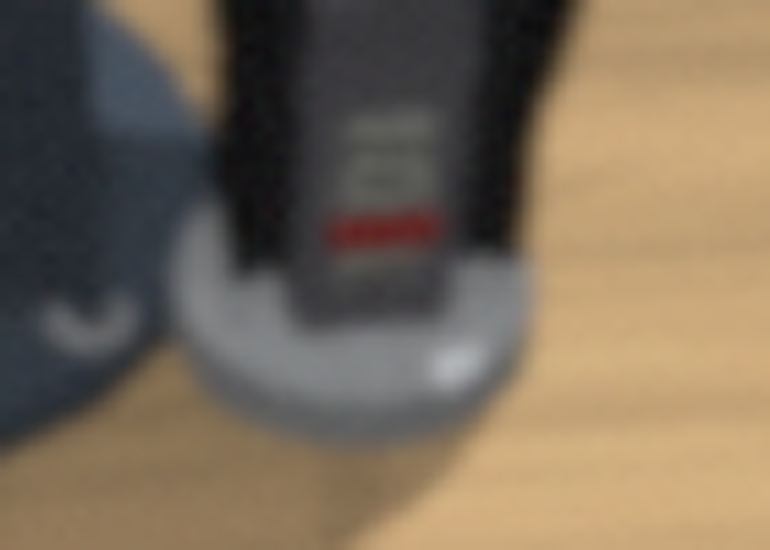

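```bash
python3 - <<'E'
from h import *
a=load('s7.png'); K=a['intrinsics'];T=a['pose']
g=cv2.cvtColor(a['color'][0:50,255:325],cv2.COLOR_RGB2HSV); r=a['color'][0:50,255:325].astype(float)
w=np.clip(r[:,:,0]-1.6*r[:,:,1:].max(2),0,None); v,u=np.mgrid[0:50,0:70]; sel=(v>15)&(v<25); w=w*sel
print('red', (w*u).sum()/w.sum()+255,(w*v).sum()/w.sum())
def onx(u,v,x):
    d=T[:3,:3]@np.linalg.solve(K,[u,v,1.]);o=T[:3,3];return o+d*(x-o[0])/d[0]
X=.5394+.011+.002
pu,pv=(w*u).sum()/w.sum()+255,(w*v).sum()/w.sum()
P=onx(pu,pv,X); B=onx(255+372/11-.5,318/11-.5,X)
print(P,B,'pointer above underside',(P[2]-B[2])*1e3+8)
for cv in (130,186,262): print(cv,(onx(255+390/11-.5,cv/11-.5,X)[2]-B[2])*1e3+8)
print('expected underside z', .431-.0308, B[2]-.008)
E
```

```text
red 289.50625 20.494886363636365
[0.5524     0.03945481 0.42695802] [0.5524     0.03879583 0.41299399] pointer above underside 21.9640362459163
130 37.642404285793404
186 28.997996964722876
262 16.942474792918098
expected underside z 0.4002 0.40499398574658124
```

```bash
python3 - <<'E'
from h import *
def onx(a,u,v,x):
    K=a['intrinsics'];T=a['pose'];d=T[:3,:3]@np.linalg.solve(K,[u,v,1.]);o=T[:3,3];return o+d*(x-o[0])/d[0]
for n,p in (('scene0',(.494,.2735,.0868)),('s3',(.494,.274,.1525)),('s4',(.5405,.0395,.1526)),('s5',(.5408,.0387,.1155)),('s6',(.5408,.0387,.0993)),('s7',(.5394,.0389,.431))):
    a=load(n+'.png'); c=a['color'].astype(float)
    q=proj(a,[p[0]+.012,p[1],p[2]-.0308+.020]); u0,v0=int(q[0]),int(q[1])
    ys=slice(max(0,v0-9),v0+10);xs=slice(u0-9,u0+10)
    v,u=np.mgrid[ys,xs]; r=c[ys,xs]
    w=np.clip(r[:,:,0]-1.5*r[:,:,1:].max(2),0,None)
    pu,pv=(w*u).sum()/w.sum(),(w*v).sum()/w.sum()
    P=onx(a,pu,pv,p[0]+.012); print(n,(pu.round(2),pv.round(2)),(w>0).sum(),'pointer above underside',((P[2]-p[2]+.0308)*1e3).round(2))
E
```

```text
scene0 (np.float64(379.91), np.float64(134.58)) 10 pointer above underside 16.99
s3 (np.float64(387.64), np.float64(114.68)) 10 pointer above underside 17.78
s4 (np.float64(279.13), np.float64(140.7)) 11 pointer above underside 17.91
s5 (np.float64(277.36), np.float64(151.88)) 7 pointer above underside 17.58
s6 (np.float64(277.44), np.float64(154.47)) 12 pointer above underside 24.5
s7 (np.float64(289.5), np.float64(20.5)) 27 pointer above underside 25.94
```

```bash
python3 - <<'E'
from h import *
out=[]
for n,(u0,v0) in (('top0',(330,195)),('scene0',(130,165))):
    a=load(n+'.png'); k=10; im=a['color'][v0:v0+38,u0:u0+38,::-1]
    g=np.clip(cv2.resize(im,None,fx=k,fy=k,interpolation=cv2.INTER_CUBIC)*1.5,0,255).astype('uint8')
    hsv=cv2.cvtColor(g,cv2.COLOR_BGR2HSV); m=cv2.inRange(hsv,(100,110,20),(130,255,255))
    cs=max(cv2.findContours(m,cv2.RETR_EXTERNAL,cv2.CHAIN_APPROX_NONE)[0],key=cv2.contourArea)
    x,y,w,h=cv2.boundingRect(cs); print(n,'bbox px',x/k+u0,y/k+v0,w/k,h/k)
    cv2.drawContours(g,[cs],-1,(0,255,255),1); out.append(g)
cv2.imwrite('pics/blue.png',np.hstack(out))
E
```

```text
top0 bbox px 336.1 202.6 20.4 19.7
scene0 bbox px 138.4 177.2 23.1 25.8
```

View pics/blue.png

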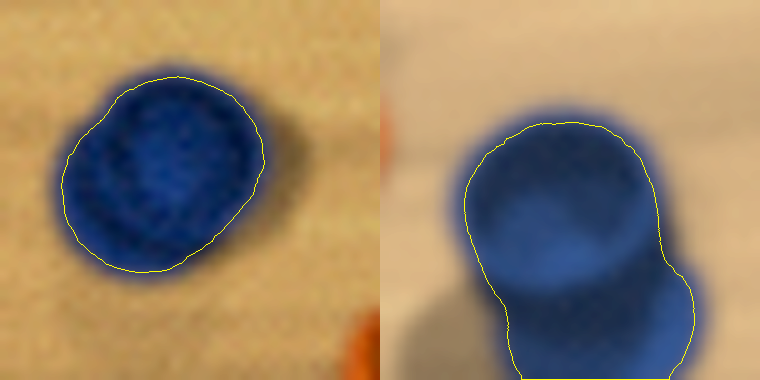

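```bash
python3 - <<'E'
from h import *
T=load('top0.png');S=load('scene0.png')
print('top',ray(T,347.2,210.4,.056),'scene',ray(S,147.4,184.3,.056))
# steel cup rim/foot check: predicted silhouettes for candidate
for n,a,xy in(('top',T,ray(T,347.2,210.4,.056)),('scene',S,ray(S,147.4,184.3,.056))):
    P=np.array([proj(a,[xy[0]+.023*np.cos(t),xy[1]+.023*np.sin(t),.056]) for t in np.linspace(0,6.28,90)]); print(n,P.min(0),P.max(0))
E
```

```text
top [ 0.57418872 -0.23823209  0.056     ] scene [ 0.57807731 -0.23678936  0.056     ]
top [337.99499881 201.38697659] [356.40735711 219.49676257]
scene [136.43471449 175.1594649 ] [158.33565893 193.66357107]
```

```bash
python3 -m inch '{"dp":[[13,-12.5,1.7],[26,-25,3.3],[26,-25,3.3],[26,-25,3.3],[26,-25,3.3],[26,-25,3.3],[26,-25,3.3],[26,-25,3.3],[26,-25,3.3],[26,-25,3.3],[26,-25,3.3],[13,-13.5,2],[0,0,0],[0,0,0],[0,0,0]],"yaw":[0,0,0,0,0,0,0,0,0,0,0,0,0,0,0]}'; python3 avg.py 3; python3 - <<'E'
from h import *
a=cap('scene','s8.png')
s=bot.read_state();p=s['position'];u,v=proj(a,p-[0,0,.06]);print(u,v)
u=int(u)-40;v=int(v)-40
cv2.imwrite('pics/s8c.png',cv2.resize(np.clip(a['color'][v:v+75,u:u+80,::-1].astype(float)*1.4,0,255).astype('uint8'),None,fx=8,fy=8,interpolation=cv2.INTER_CUBIC)); print(u,v)
E
```

```text
time_s: 21.22
position: [0.5767, -0.2362, 0.1466]
tcp_rot: [[-0.002, -0.0, 1.0], [0.002, 1.0, 0.0], [-1.0, 0.002, -0.002]]
force: [0.2, -0.7, -1.2]
opening: 0.255
t 21.3667 F [ 0.4   0.17 -1.4 ] sd [0.27 0.31 0.1 ] P [ 0.5775 -0.2361  0.1479] sd [0.0002 0.0001 0.0003]
144.6467313953491 175.80425453128865
104 135
```

View pics/s8c.png

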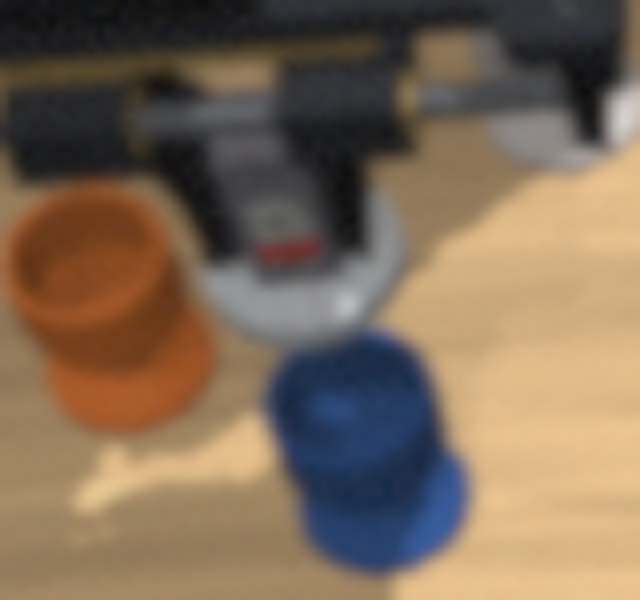

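```bash
python3 - <<'E'
from h import *
a=load('s8.png')
c=np.array([.577,-.2362])
P=np.array([proj(a,[c[0]+.025*np.cos(t),c[1]+.025*np.sin(t),z]) for t in np.linspace(0,6.28,90) for z in(.117,.125)])
print('pred',P.min(0),P.max(0),'meas u',104+200/8-.5,104+407/8-.5,'vmax',135+343/8-.5)
g=a['color'][135:180,104:165,::-1];k=8
g=cv2.resize(g,None,fx=k,fy=k,interpolation=cv2.INTER_CUBIC);h=cv2.cvtColor(g,cv2.COLOR_BGR2HSV)
m=((h[:,:,1]<60)&(h[:,:,2]>70)).astype('uint8');m=cv2.morphologyEx(m,cv2.MORPH_OPEN,np.ones((5,5)))
n,l,st,_=cv2.connectedComponentsWithStats(m)
for i in range(1,n):
    if st[i,4]>1500:print(st[i], 'u',104+st[i,0]/k-.5,104+(st[i,0]+st[i,2])/k-.5,'vmax',135+(st[i,1]+st[i,3])/k-.5)
E
```

```text
pred [128.3703895  155.10267355] [154.46519623 178.2188434 ] meas u 128.5 154.375 vmax 177.375
[  197   188   228   172 15674] u 128.125 156.625 vmax 179.5
```

```bash
python3 -m inch '{"dp":[[5,-0.6,1],[12,0,0],[15,0,0],[12,0,0],[8,0,0],[4,0,0],[2,0,0],[0,0,0],[0,0,0]],"yaw":[0,0,0,0,0,0,0,0,0]}'; python3 avg.py 4; python3 - <<'E'
from h import *
a=cap('scene','s9.png')
cv2.imwrite('pics/s9c.png',cv2.resize(np.clip(a['color'][140:215,104:184,::-1].astype(float)*1.4,0,255).astype('uint8'),None,fx=8,fy=8,interpolation=cv2.INTER_CUBIC))
E
```

```text
time_s: 22.17
position: [0.5786, -0.2381, 0.0893]
tcp_rot: [[0.001, -0.0, 1.0], [-0.0, 1.0, 0.0], [-1.0, -0.0, 0.001]]
force: [0.7, 0.4, -2.3]
opening: 0.259
t 22.3667 F [-0.2   0.25 -1.78] sd [0.4  0.2  0.32] P [ 0.5787 -0.2382  0.0897] sd [0.     0.     0.0001]
```

View pics/s9c.png

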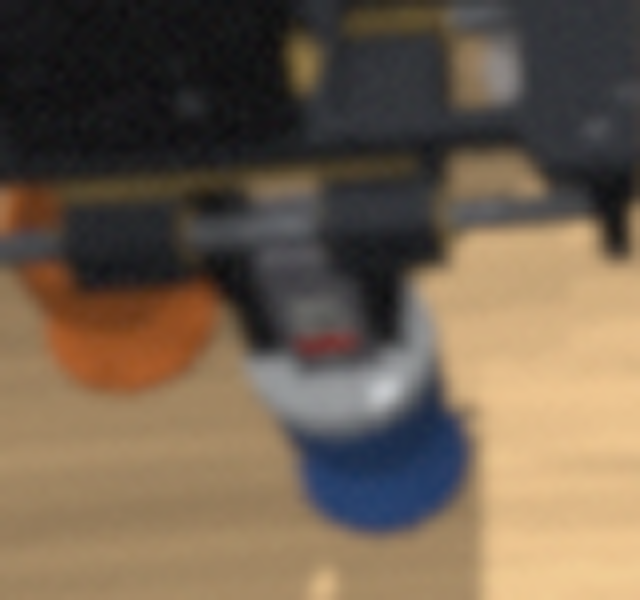

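```bash
python3 - <<'E'
from h import *
a=load('s9.png')
for c in ((.578,-.2368),(.578,-.2382)):
    P=np.array([proj(a,[c[0]+.025*np.cos(t),c[1]+.025*np.sin(t),z]) for t in np.linspace(0,6.28,90) for z in(.059,.067)])
    print('pred',P.min(0),P.max(0),'meas u',104+248/8-.5,104+436/8-.5,'vmax',140+438/8-.5)
E
python3 -m inch '{"dp":[[0.5,1,0],[0.5,0,0],[0.5,0,0],[0,0,0]],"yaw":[0,0,0,0]}'; python3 avg.py 3
```

```text
pred [134.35387168 171.50172835] [159.04214127 193.72192502] meas u 134.5 158.0 vmax 194.25
pred [133.67894843 171.55226005] [158.37509934 193.77483873] meas u 134.5 158.0 vmax 194.25
time_s: 22.75
position: [0.5782, -0.2368, 0.0875]
tcp_rot: [[-0.0, -0.0, 1.0], [0.0, 1.0, 0.0], [-1.0, 0.0, -0.0]]
force: [-0.1, -0.6, -1.7]
opening: 0.257
t 22.9 F [ 0.11 -0.02 -1.62] sd [0.46 0.39 0.2 ] P [ 0.5783 -0.2368  0.0875] sd [0. 0. 0.]
```

```bash
python3 -m inch '{"dp":[[0.4,0,0],[0,0,0]],"yaw":[0,0]}'|grep force; python3 avg.py 3;  python3 -m inch '{"dp":[[0.4,0,0],[0,0,0]],"yaw":[0,0]}'|grep force; python3 avg.py 3
```

```text
force: [0.5, 0.1, -1.8]
t 23.2167 F [-0.11 -0.07 -2.22] sd [0.15 0.1  0.5 ] P [ 0.5783 -0.2368  0.0871] sd [0. 0. 0.]
force: [-0.6, 0.6, -2.3]
t 23.5333 F [ 0.16  0.01 -1.82] sd [0.59 0.27 0.01] P [ 0.5783 -0.2368  0.0867] sd [0. 0. 0.]
```

```bash
python3 -m inch '{"dp":[[0.4,0,0],[0,0,0]],"yaw":[0,0]}'|grep force; python3 avg.py 3;  python3 -m inch '{"dp":[[0.4,0,0],[0,0,0]],"yaw":[0,0]}'|grep force; python3 avg.py 3
```

```text
force: [0.2, -1.1, -0.8]
t 23.85 F [-0.59  0.17 -0.7 ] sd [0.37 0.16 0.31] P [ 0.5784 -0.2369  0.0865] sd [0. 0. 0.]
force: [-0.8, 0.1, 2.4]
t 24.1667 F [-1.34  0.48  3.02] sd [0.1  0.05 0.3 ] P [ 0.5784 -0.2369  0.0864] sd [0. 0. 0.]
```

```bash
python3 -m inch '{"dp":[[-0.3,0,0],[0,0,0]],"yaw":[0,0]}'|grep force; python3 -m inch '{"dp":[[0,0,0],[0,0,0],[0,0,0],[0,0,0],[0,0,0],[0,0,0],[0,0,0],[0,0,0]],"yaw":[0,0,0,0,0,0,0,0]}' 45; python3 - <<'E'
from h import *
a=cap('scene','s10.png')
cv2.imwrite('pics/s10c.png',cv2.resize(np.clip(a['color'][140:215,104:184,::-1].astype(float)*1.4,0,255).astype('uint8'),None,fx=8,fy=8,interpolation=cv2.INTER_CUBIC))
E
```

```text
force: [-0.3, -0.9, 2.3]
time_s: 25.0
position: [0.5783, -0.2369, 0.0862]
tcp_rot: [[-0.0, -0.0, 1.0], [-0.0, 1.0, 0.0], [-1.0, -0.0, -0.0]]
force: [-1.4, 0.3, 1.0]
opening: 0.516
```

View pics/s10c.png

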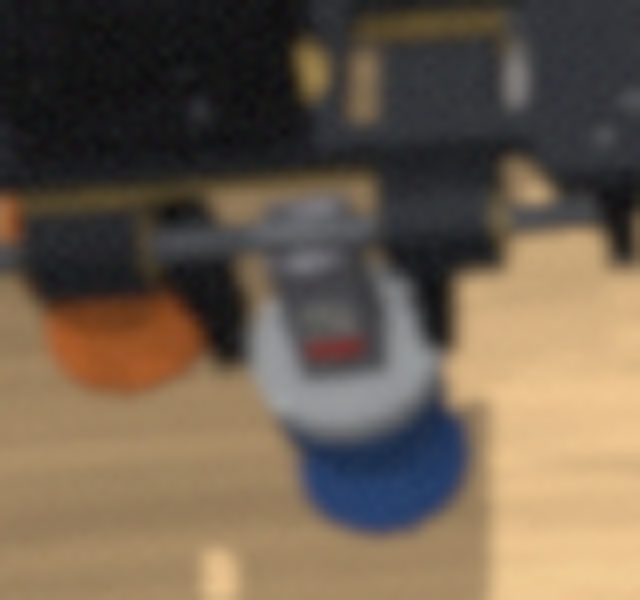

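```bash
python3 -m inch '{"dp":[[-2,0,0],[-6,0,0],[-15,0,0],[-30,0,0],[-38,0,0],[-38,0,0],[-38,0,0],[-38,0,0],[-15,0,-15],[0,0,-35],[0,0,-35],[0,0,-30],[0,0,0],[0,0,0]],"yaw":[0,0,0,0,0,0,0,0,0,0,0,0,0,0]}'; python3 - <<'E'
from h import *
a=cap('scene','s11.png');b=cap('top','t11.png')
cr=lambda c,u,v:cv2.resize(np.clip(c['color'][v:v+75,u:u+60,::-1].astype(float)*1.4,0,255).astype('uint8'),None,fx=6,fy=6,interpolation=cv2.INTER_CUBIC)
cv2.imwrite('pics/s11c.png',np.hstack([cr(a,120,135),cr(b,320,180)]))
E
```

```text
time_s: 26.22
position: [0.4622, -0.2367, 0.3072]
tcp_rot: [[0.001, 0.002, 1.0], [-0.001, 1.0, -0.002], [-1.0, -0.001, 0.001]]
force: [0.8, 0.5, 0.1]
opening: 0.516
```

View pics/s11c.png

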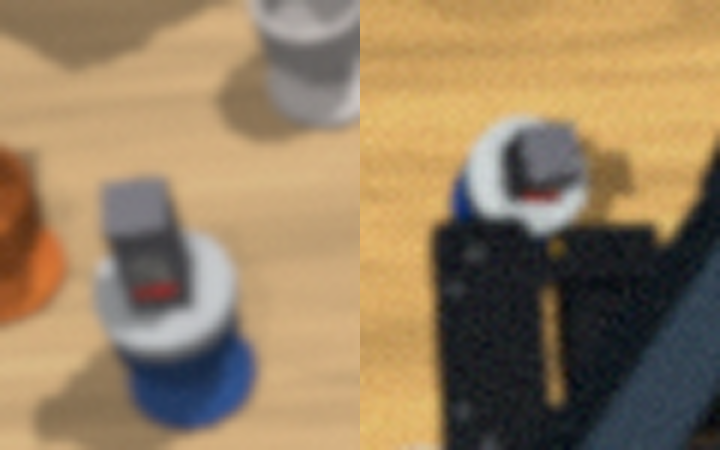

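View pics/s11.png

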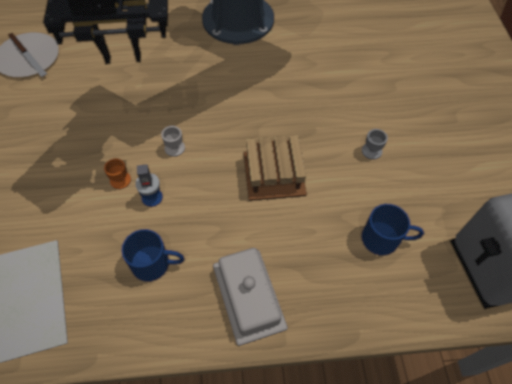

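```bash
python3 - <<'E'
from h import *
a=load('s11.png')
K=a['intrinsics'];T=a['pose'];c=a['color'].astype(float)
q=proj(a,[.590,-.2368,.08]);ys=slice(int(q[1])-9,int(q[1])+10);xs=slice(int(q[0])-9,int(q[0])+10)
v,u=np.mgrid[ys,xs];r=c[ys,xs];w=np.clip(r[:,:,0]-1.5*r[:,:,1:].max(2),0,None);w[u<139]=0
pu,pv=(w*u).sum()/w.sum(),(w*v).sum()/w.sum()
d=T[:3,:3]@np.linalg.solve(K,[pu,pv,1.]);o=T[:3,3];P=o+d*(.590-o[0])/d[0];print(pu,pv,'pointer height',(P[2]-.056)*1e3)
print(bot.hand_in())
E
```

```text
145.89291598023064 183.1169686985173 pointer height 23.43836689019279
the job is handed in; nothing more can be done
None
```

The middle slot is about 12 mm deep (roughly 12.3 mm), so I stood the gauge on the blue egg cup and handed the job in at about 26 s.

- **Measuring:** I gripped the gauge by its column and lowered the probe into the middle slot. It touched bottom with the TCP at z = 107.0 mm, and the foot landed at 99.3 mm. That is about 7.7 mm of probe push. I held it for about 3 s at roughly 10–12 N total, counting the gauge's weight.
- **Reading the pointer:**
  - Before the press, the red pointer measured about 17.6 mm above the foot's underside.
  - Afterwards the absolute-height readings were 24.5 mm (in the slot), 25.9 mm (raised) and 23.4 mm (on the cup), giving a push of about 6–8 mm.
  - A reading taken relative to the visible foot edge disagreed, suggesting only 4–5 mm. At the camera's coarse resolution I trust this one least.
  - All of them put the depth over 10 mm, so the choice of cup does not change.
- **Final check:** the last pictures show the gauge upright and centred on the blue cup, with the gripper clear. The steel, white and orange cups, rack, butter dish and mugs look unmoved by eye.
- **Unresolved:** while pressing there was a small sideways moment (about 0.26 N m) that I could not fully explain. The TCP height did not change as the force rose, so I took the foot as flat.

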